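Let the bowl drying stand out by one hole

TASK

The bowl drying stand is one hole too narrow for the clear food processor bowl. Press the orange snap button on its collar fully flush, slide the telescoping outer tube outwards, and let the button pop all the way out again in the very next hole, so that the stand is locked one hole wider; then let go of it. Leave the cruet, the stoneware bowl, the dough scraper and the processor bowl where they stand.

Things in the scene. Friction and masses are not known exactly. Their poses are not given: they have to be found in the camera images.
- stand: fixed half of the bowl drying stand: horizontal steel inner tube, 18 mm thick, axis 45 mm above the counter, ending inwards (-y) in a wire bow 95 mm tall, 75 mm wide. It does not move. Origin on the counter under the collar's starting place; y along the tube outwards (the way that lengthens the stand), x towards the button side, z up
- collar_mid (a point): centre of the grey collar block, 40 (x) by 34 (y) by 40 mm (z), 25 to 65 mm above the counter; one piece with the outer tube and outer wire bow, which slide with it. x points out of the button face, y along the tube outwards. Button in the middle of the +x face, -x face plain: both can be squeezed from above by fingers closing along x, 47 mm apart over the button when out, 40 when flush
- tube_mid (a point): on the axis of the round aluminium outer tube (26 mm diameter), 55 mm outwards (+y) of collar_mid, same axes. The tube is bare from 17 to 99 mm outwards of collar_mid; then comes the outer wire bow, centred at 106 mm, 95 mm tall. A good place to grasp and pull once the pin is off its hole
- button_face (a point): centre of the outer face of the orange button, 18 mm in diameter, x axis pointing out of the collar; it stands 7 mm proud of the collar face when out and is level with it when pressed flush. A squeeze centred on the collar may stop short of flush, as the hand yields to the spring while the other finger rests on the plain face: lean the hand towards -x until it is flush
- button (a joint): m pressed in: 0 fully out (pin home in a hole), 0.007 flush with the collar. The spring pushes out with 3 N at 0, 6 N at flush. Pressing draws a 7 mm round-nosed pin, 4.5 mm deep, from a 10 mm long hole. Let go between holes, the pin rides on the wall, the button stays at about 0.0045 and the tube slides with 2 to 5 N; over a hole the button pops out by itself and locks, with about 1.5 mm play
- sleeve (a joint): m that the outer tube has slid out from its starting hole: 0 at the start (locked), growing outwards, end stop at 0.075. The next hole is hidden inside the tube, its place not exactly known: somewhere from 0.030 to 0.046. A further hole lies 0.024 beyond it and is wrong
- stone_bowl: small grey stoneware bowl, 116 mm across and 50 mm tall, origin at the centre of its underside; a bystander
- cruet_mid (a point): middle of the green glass cruet, 68 mm across and 172 mm tall with its cork stopper, point 85 mm above its underside; a bystander, fragile
- scraper: stainless dough scraper, lying flat, 115 by 150 mm and 20 mm tall, origin below its middle on the counter; a bystander
- processor_bowl: clear plastic food processor bowl, 168 mm across and 130 mm tall with a handle and a capped spout, on a red trivet 6 mm thick; origin at the centre of its underside; a bystander

How it is judged (in metres and radians):
On the way:
1. the button is pressed flush while the tube is still in its starting hole (value of joint button above 0.0055 m and value of joint sleeve below 0.006 m), for 0.05 s.
At the end, for the whole second after the job is handed in: The button stands fully out (pressed in by less than 1.5 mm) with the outer tube at rest 26 to 50 mm out from its starting hole, which is only possible with the pin home in the very next hole (value of joint button below 0.0015 m and value of joint sleeve between 0.026 and 0.05 m and velocity of joint sleeve between -0.005 and 0.005 m/s); the robot touches nothing.
It fails at once if the stoneware bowl is moved by more than 20 mm (distance of stone_bowl from where it was at the start of the episode above 0.02 m).
It fails at once if the cruet is moved or tipped by more than 20 mm (distance of cruet_mid from where it was at the start of the episode above 0.02 m).
It fails at once if the dough scraper is moved by more than 20 mm (distance of scraper from where it was at the start of the episode above 0.02 m).
It fails at once if the processor bowl is moved by more than 20 mm (distance of processor_bowl from where it was at the start of the episode above 0.02 m).
It also fails if it takes over 45 s, if anything falls off the work surface, if the arm or the gripper's body presses on something with over 40 N, if the wrist force passes 120 N, or if a joint passes its speed limit or range.

ROBOT

A 6-joint arm with a two-finger parallel gripper is mounted at the origin on the work surface. World frame = base frame: x ahead of the robot, y to its left, z up, the work surface at z = 0. Lengths are in mm, angles in rad, forces in N, time in s.
With the tool pointing down it reaches from about 275 to 750 mm from the base axis. Payload 10.2 kg.
Tool frame: the origin (TCP) lies between the finger pads; the fingertips stand 22 mm ahead of it and the grasp point (between the pads) lies 3 mm ahead of it (ctrl.nose_length is the distance from the TCP to the fingertips, in mm); y points along the fingers, z is the direction in which the jaws open and shut, and the axes are right-handed (so a half turn about y gives the same grasp; the last joint's range is limited). The gripper opens to 85 mm and grips with 20 to 120 N. Pads are 22 mm wide; open, the fingers measure 114 mm over their backs; the gripper's body (76 mm by 85 mm) begins 54 mm behind the grasp point. The pads swing forward as they close: fully open they stand 13 mm farther back than shut.
Start: joints at [-1.479, 0.313, 1.498, -0, 1.331, -0.223], TCP at [162.541, -499.211, 253.294] pointing down, gripper open.
Joint ranges: [-2.94, 2.94], [-0.97, 2.17], [0.19, 2.56], [-1.23, 4.37], [0.02, 3.11], [-2.88, 2.88]. Speed limits (rad/s): [2.39, 2.39, 3.01, 3.14, 3.14, 3.14].

INTERFACE

Orientations are given as a unit quaternion [w, x, y, z].
In Python, from rig import ctrl, eyes, models gives the robot as it stands.
- The arm moves only by the shell command python3 -m crank 'ROWS' [FORCE]. ROWS is JSON, a list of rows, each an object with "dp": the shift along the tool's x, y, z in mm, a list of three; "roll": the turn about the tool's y in rad; "gripper": the closure in counts, from 0 (fully open) to 255 (shut). A call has 1 to 10 rows; each row is the pose to reach, as a shift and turn from the pose commanded when the call began, along the tool's axes at that moment; what a row does not reach only later rows make up. A row lasts 1/12 s, in which the tool goes at most 41.7 mm and 7.16 degrees, less where a joint would pass 70% of its speed; a pose out of reach is approached as far as the arm can. A call with a gripper value outside its range is refused whole. The fingers move at their own pace and stop on an object; FORCE is the grip in N (left out, the last holds). Time passes only in rows, so rows that repeat a pose let the fingers close. It gives the time, the measured TCP pose, the force and the opening at its end, in the units of the state.
- ctrl.sense(): the state, without advancing time (a new reading comes with each control period).
- eyes.capture(name): name is "scene" or "top" or "wrist"; returns a dict with "color" (480x640x3 uint8, red, green, blue), "fx", "fy", "cx", "cy" (pixels), "R" (3x3) and "t" (3): a world point X has camera coordinates R X + t. Camera axes: x right, y down, z forward; pixel columns grow to the right and rows downward; lengths in mm; the calibration is good to about 2 mm. The wrist camera is an equidistant fisheye: a pixel r from the principal point sees the ray r / f radians off the axis. A picture is of the moment at which its call begins. There is no depth.
- ctrl.finish_job(): hands the job in, once; it reports no verdict.
Trained networks look in a picture, given as the dict that the camera call returned (one of the last four; its "shot" number tells which), for a name from the list of things; names that differ only in an ending like _2 or _b are one class to them, and where a whole thing is asked for, a point or a joint stands for the part that bears it (a point fixed in the world has none). Each returns a list of dicts, best first, with "confidence" (0 to 1); they miss things now and then, are a little off and sometimes report something else, mostly with a low value. They report only what shows in the picture. A call takes as long as a camera call.
- models.spot_in(picture, label): "extent" ([centre column, centre row, width, height] in pixels, round what is visible of it).
- models.spot_point(picture, label): "centre" ([column, row] in pixels: a listed point, or the origin of a listed thing).
The state is a dict: "time_s": time; "joints": joint angles; "dq": joint speeds; "tau": joint torques, N m; "eef_pos": TCP position; "ee_rot": TCP orientation; "force": force on the tool from outside, world axes, zero at the start; "wrist_torque": the same for the moment, N m; "grip_width": opening from 0.0 (shut) to 1.0 (fully open).
Only numpy, scipy, OpenCV 4.12 (cv2) and the standard library are available. Lean on these libraries where they do the work, as an engineer would, in place of code of your own. Each camera call takes 0.05 s, during which the arm holds its last target. There are 200 camera calls.

## Working session

There is one attempt and no reset: what is moved stays moved. The work goes in short steps, Python scripts to look and compute and a shell command to move; the robot and the scene stay as the last step left them, time stands still between calls to the robot, and variables do not carry over. Pictures are saved under pics/ and viewed, about 8 in all and at most 12, crops included, and the job is handed in when it is done.

```bash
ls; mkdir -p pics; cat > h.py <<'E'
import numpy as np, cv2
from rig import ctrl, eyes, models
from scipy.spatial.transform import Rotation as Ro
def ray(p,uv):
    x=(uv[0]-p['cx'])/p['fx'];y=(uv[1]-p['cy'])/p['fy']
    if p.get('fish'):
        r=np.hypot(x,y);s=np.sin(r)/r if r>1e-9 else 1;d=np.array([x*s,y*s,np.cos(r)])
    else: d=np.array([x,y,1.])
    R=np.array(p['R']);t=np.array(p['t']);d=R.T@d
    return -R.T@t,d/np.linalg.norm(d)
def tri(obs):
    A=np.zeros((3,3));b=np.zeros(3)
    for p,uv in obs:
        c,d=ray(p,uv);M=np.eye(3)-np.outer(d,d);A+=M;b+=M@c
    X=np.linalg.solve(A,b)
    return X,[np.linalg.norm(np.cross(X-ray(p,uv)[0],ray(p,uv)[1])) for p,uv in obs]
def onz(p,uv,z):
    c,d=ray(p,uv);return c+d*(z-c[2])/d[2]
def cap(n):
    p=eyes.capture(n);p['fish']=n=='wrist';return p
def save(p,f): cv2.imwrite('pics/'+f,np.ascontiguousarray(p['color'][:,:,::-1]))
E
python3 - <<'E'
from h import *
P={n:cap(n) for n in('scene','top','wrist')}
for n,p in P.items(): save(p,n+'0.png')
for l in ['collar_mid','tube_mid','button_face','stand','stone_bowl','cruet_mid','scraper','processor_bowl']:
    obs=[]
    for n,p in P.items():
        r=models.spot_point(p,l)[:2]
        print(l,n,[(np.round(q['centre'],1).tolist(),round(q['confidence'],2)) for q in r])
        if r and r[0]['confidence']>.4: obs.append((p,r[0]['centre']))
    if len(obs)>1: 
        X,e=tri(obs);print('  ->',X.round(1),np.round(e,1))
s=ctrl.sense();print(s['eef_pos'],s['ee_rot'],s['force'],s['grip_width'],s['time_s'])
w,x,y,z=s['ee_rot'];print(Ro.from_quat([x,y,z,w]).as_matrix().round(3))
E
```

```text
pics
collar_mid scene [([310.5, 213.3], 0.69)]
collar_mid top [([361.7, 314.2], 0.82)]
collar_mid wrist []
  -> [ 496.5 -125.3   34. ] [1.4 1.4]
tube_mid scene [([326.7, 212.4], 0.84)]
tube_mid top [([340.0, 320.9], 0.92), ([359.6, 315.1], 0.22)]
tube_mid wrist []
  -> [484.1 -76.4  48.3] [1.6 1.6]
button_face scene []
button_face top [([357.0, 308.0], 0.55)]
button_face wrist []
stand scene [([313.0, 216.6], 0.71)]
stand top [([359.5, 320.0], 0.84)]
stand wrist []
  -> [ 482.7 -122.6    5.9] [0.1 0.1]
stone_bowl scene []
stone_bowl top [([400.3, 200.4], 0.56)]
stone_bowl wrist []
cruet_mid scene [([391.7, 325.8], 0.64), ([308.3, 214.9], 0.18)]
cruet_mid top [([205.0, 190.1], 0.79)]
cruet_mid wrist []
  -> [787.7 224.3 103.3] [1.4 1.4]
scraper scene [([198.7, 191.4], 0.8)]
scraper top [([508.5, 299.3], 0.94)]
scraper wrist []
  -> [ 522.  -491.1  -13.3] [1.8 1.8]
processor_bowl scene [([493.6, 295.6], 0.93), ([330.5, 214.9], 0.57)]
processor_bowl top [([132.2, 301.4], 0.62)]
processor_bowl wrist []
  -> [541.7 424.5  14.7] [4.1 4.1]
[ 162.53599253 -499.22232736  253.29785562] [ 0.11082741 -0.11083452  0.6983694  -0.69836464] [-0.19455593  0.61427471  0.79844927] 0.998569281789247 1.35
[[-0.951 -0.     0.31 ]
 [-0.31   0.    -0.951]
 [ 0.    -1.    -0.   ]]
```

```bash
python3 - <<'E'
import cv2,numpy as np
a=cv2.imread('pics/scene0.png');b=cv2.imread('pics/top0.png')
c=cv2.resize(b[260:370,280:430],None,fx=2.66,fy=2.66,interpolation=2)
d=cv2.resize(a[165:275,240:390],None,fx=2.66,fy=2.66,interpolation=2)
o=np.vstack([np.hstack([cv2.resize(a,(400,300)),cv2.resize(b,(400,300))]),np.hstack([cv2.resize(d,(400,293)),cv2.resize(c,(400,293))])])
cv2.imwrite('pics/m.png',o)
E
```

```text
(no output)
```

View pics/m.png

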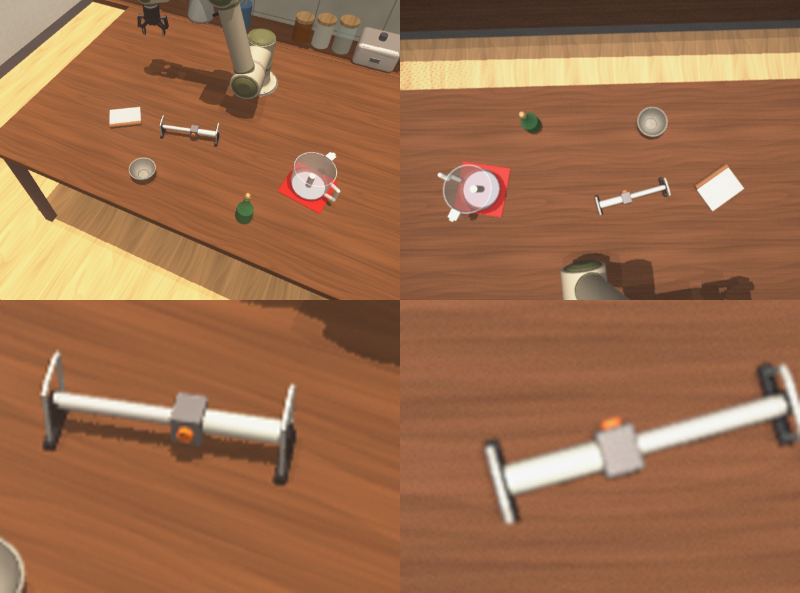

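The scene shows the stand in the clear. The button (orange) faces +x/away from the base, and the outer tube runs towards +y (left in the top view). I'll move the wrist camera above it.

```bash
python3 -m crank '[{"dp":[-42,0,-25],"roll":-0.12},{"dp":[-80,0,-48],"roll":-0.24},{"dp":[-118,0,-71],"roll":-0.36},{"dp":[-156,0,-94],"roll":-0.48},{"dp":[-194,0,-117],"roll":-0.6},{"dp":[-232,0,-140],"roll":-0.72},{"dp":[-270,0,-163],"roll":-0.84},{"dp":[-308,0,-186],"roll":-0.96},{"dp":[-340,0,-206],"roll":-1.08},{"dp":[-340,0,-206],"roll":-1.2}]'
python3 - <<'E'
from h import *
s=ctrl.sense();w,x,y,z=s['ee_rot'];print(s['eef_pos'],Ro.from_quat([x,y,z,w]).as_matrix().round(3))
E
```

```text
[ 162.53599253 -499.22232736  253.29785562] [[-0.951 -0.     0.31 ]
 [-0.31   0.    -0.951]
 [ 0.    -1.    -0.   ]]$[0]: bad value
```

```bash
python3 -m crank '[{"dp":[-42,0,-25],"roll":-0.12,"gripper":0},{"dp":[-80,0,-48],"roll":-0.24,"gripper":0},{"dp":[-118,0,-71],"roll":-0.36,"gripper":0},{"dp":[-156,0,-94],"roll":-0.48,"gripper":0},{"dp":[-194,0,-117],"roll":-0.6,"gripper":0},{"dp":[-232,0,-140],"roll":-0.72,"gripper":0},{"dp":[-270,0,-163],"roll":-0.84,"gripper":0},{"dp":[-308,0,-186],"roll":-0.96,"gripper":0},{"dp":[-340,0,-206],"roll":-1.08,"gripper":0},{"dp":[-340,0,-206],"roll":-1.2,"gripper":0}]'
python3 - <<'E'
from h import *
s=ctrl.sense();w,x,y,z=s['ee_rot'];print(s['eef_pos'],Ro.from_quat([x,y,z,w]).as_matrix().round(3))
E
```

```text
time_s: 2.18
eef_pos: [423.8, -195.0, 253.5]
ee_rot: [-0.488, 0.488, -0.512, 0.512]
force: [-0.8, 0.1, -0.3]
grip_width: 1.0
[ 423.80916616 -194.95809722  253.51427677] [[-0.048  0.001  0.999]
 [-0.999  0.    -0.048]
 [-0.    -1.     0.001]]
```

```bash
cat > w.py <<'E'
from h import *
import pickle,sys
p=cap('wrist');save(p,sys.argv[1]+'.png');o={'p':p}
for l in ['collar_mid','tube_mid','button_face','stand']:
    r=models.spot_point(p,l)[:2]; o[l]=r
    print(l,[(np.round(q['centre'],1).tolist(),round(q['confidence'],2)) for q in r])
pickle.dump(o,open(sys.argv[1]+'.pkl','wb'))
s=ctrl.sense();w,x,y,z=s['ee_rot'];print(s['time_s'],s['eef_pos'].round(1),Ro.from_quat([x,y,z,w]).as_matrix().round(3).tolist())
E
python3 w.py w1
python3 -m crank '[{"dp":[-30,0,25],"roll":-0.12,"gripper":0},{"dp":[-60,0,48],"roll":-0.24,"gripper":0},{"dp":[-73,0,57],"roll":-0.29,"gripper":0},{"dp":[-73,0,57],"roll":-0.29,"gripper":0},{"dp":[-73,0,57],"roll":-0.29,"gripper":0}]'
python3 w.py w2
python3 - <<'E'
from h import *
import pickle
a,b=[pickle.load(open(f,'rb')) for f in('w1.pkl','w2.pkl')]
print(b['p']['R'],b['p']['t'],b['p']['fx'])
for l in ['collar_mid','tube_mid','button_face','stand']:
    if a[l] and b[l]:
        X,e=tri([(o['p'],o[l][0]['centre']) for o in(a,b)]);print(l,X.round(1),np.round(e,1))
    if b[l]: print(' at z45',onz(b['p'],b[l][0]['centre'],45).round(1))
E
```

```text
collar_mid [([393.1, 133.3], 0.84)]
tube_mid [([374.3, 72.4], 0.58)]
button_face [([421.6, 125.8], 0.42)]
stand [([386.1, 129.6], 0.64)]
2.4333 [ 421.8 -198.4  253.3] [[-0.058, -0.0, 0.998], [-0.998, -0.0, -0.058], [0.0, -1.0, -0.0]]
time_s: 2.85
eef_pos: [482.8, -129.0, 253.1]
ee_rot: [-0.554, 0.555, -0.439, 0.439]
force: [-0.4, 0.5, 0.8]
grip_width: 0.999
collar_mid [([331.0, 208.6], 0.79)]
tube_mid [([330.2, 150.5], 0.65)]
button_face [([331.7, 210.5], 0.57), ([361.5, 211.3], 0.49)]
stand [([331.5, 202.3], 0.79)]
3.1 [ 482.5 -129.4  253.4] [[0.229, 0.0, 0.973], [-0.973, -0.0, 0.229], [0.0, -1.0, -0.0]]
[[ 0.97305785  0.23055904 -0.00097484]
 [ 0.22017087 -0.92794376  0.30074103]
 [ 0.06843397 -0.29285305 -0.95370534]] [-439.81625706 -264.65712958  308.21314002] 371.64829954431775
collar_mid [ 495.6 -127.5   33.6] [0.6 0.6]
 at z45 [ 494.  -124.7   45. ]
tube_mid [479.9 -73.3  45. ] [1.1 1.1]
 at z45 [480.9 -73.8  45. ]
button_face [ 493.9 -115.3  118.1] [7.3 7.3]
 at z45 [ 495.1 -126.3   45. ]
stand [ 495.1 -125.3    9.7] [1.1 1.1]
 at z45 [ 493.1 -118.9   45. ]
```

View pics/w2.png

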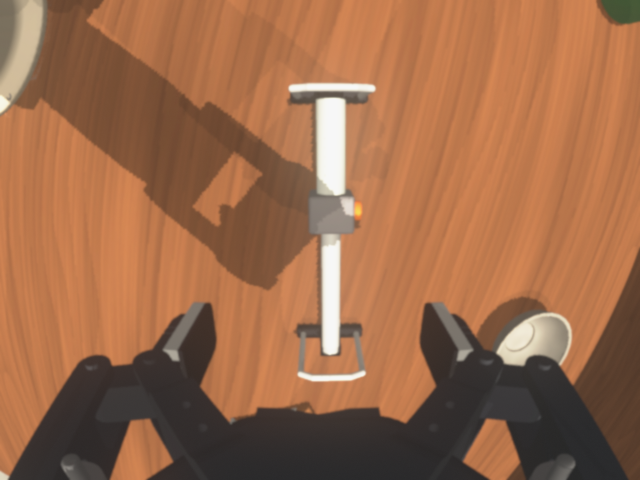

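The wrist view shows the collar at (331,213), the button at (359,210) on the right, and the tube running straight up the image. The heights agree (tube_mid z=45). I'll go halfway down and measure again.

```bash
python3 -m crank '[{"dp":[-2,30,8],"roll":0,"gripper":0},{"dp":[-2,65,15],"roll":-0.02,"gripper":0},{"dp":[-2,100,15],"roll":-0.02,"gripper":0},{"dp":[-2,100,15],"roll":-0.02,"gripper":0},{"dp":[-2,100,15],"roll":-0.02,"gripper":0}]'
python3 w.py w3
python3 - <<'E'
from h import *
import pickle
a,b,c=[pickle.load(open(f,'rb')) for f in('w1.pkl','w2.pkl','w3.pkl')]
for l in ['collar_mid','tube_mid','button_face','stand']:
    if c[l]:
        X,e=tri([(o['p'],o[l][0]['centre']) for o in(a,b,c)]);print(l,X.round(1),np.round(e,1))
        print(' at z45',onz(c['p'],c[l][0]['centre'],45).round(1))
# orientation from bare tube in w2 : edges
p=b['p']
for u in [(331,112),(331,180),(330,245),(330,320)]: print(onz(p,u,45).round(1))
E
```

```text
time_s: 3.52
eef_pos: [496.6, -123.3, 153.2]
ee_rot: [-0.559, 0.559, -0.434, 0.432]
force: [-0.2, 0.6, 0.7]
grip_width: 0.999
collar_mid [([315.1, 249.0], 0.94), ([315.0, 228.8], 0.64)]
tube_mid [([314.5, 163.9], 0.77)]
button_face [([354.1, 250.8], 0.61)]
stand [([314.6, 230.0], 0.97), ([314.7, 164.8], 0.65)]
3.7667 [ 497.8 -123.4  155.2] [[0.251, 0.003, 0.968], [-0.968, -0.002, 0.251], [0.002, -1.0, 0.003]]
collar_mid [ 495.3 -127.3   38.1] [0.4 1.3 1. ]
 at z45 [ 495.4 -125.7   45. ]
tube_mid [480.6 -73.   41.5] [1.3 1.1 0.7]
 at z45 [481.3 -72.4  45. ]
button_face [ 504.6 -115.7   83.4] [ 6.6 13.2 11.1]
 at z45 [ 520.3 -120.6   45. ]
stand [ 495.2 -125.3    5.9] [0.6 1.8 1.2]
 at z45 [ 491.9 -113.4   45. ]
[473.6 -40.5  45. ]
[487.8 -99.3  45. ]
[ 501.5 -158.6   45. ]
[ 521.  -236.5   45. ]
```

View pics/w3.png

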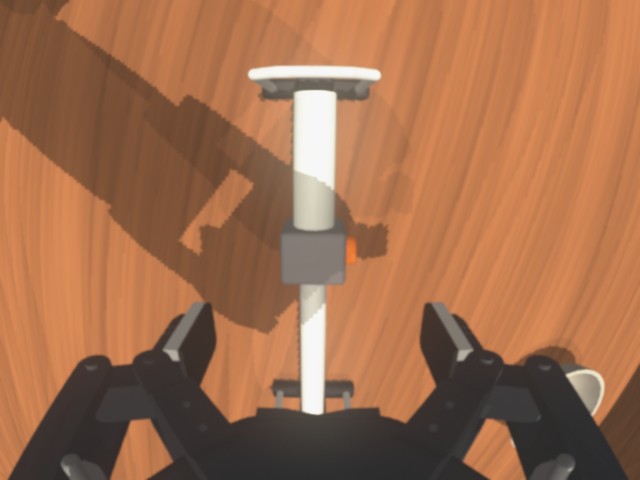

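w3 shows the collar at (314,252) with the button at (350,250), centred between the open fingers. The lateral offset is about +3 mm, as intended. Now I descend.

```bash
python3 -m crank '[{"dp":[2,25,0],"roll":0.01,"gripper":0},{"dp":[2,50,0],"roll":0.01,"gripper":0},{"dp":[2,75,0],"roll":0.01,"gripper":0},{"dp":[2,95,0],"roll":0.01,"gripper":0},{"dp":[2,106,0],"roll":0.01,"gripper":0},{"dp":[2,106,0],"roll":0.01,"gripper":0},{"dp":[2,106,0],"roll":0.01,"gripper":0}]' 20
python3 w.py w4
```

```text
time_s: 4.35
eef_pos: [498.2, -125.1, 48.2]
ee_rot: [0.557, -0.557, 0.435, -0.436]
force: [-0.0, 0.5, 1.2]
grip_width: 0.995
collar_mid [([308.3, 333.0], 0.6)]
tube_mid [([305.8, 194.1], 0.85)]
button_face [([379.4, 334.3], 0.94)]
stand [([310.5, 282.4], 0.55)]
4.6 [ 498.2 -125.1   48.3] [[0.242, 0.002, 0.97], [-0.97, -0.001, 0.242], [0.001, -1.0, 0.001]]
```

View pics/w4.png

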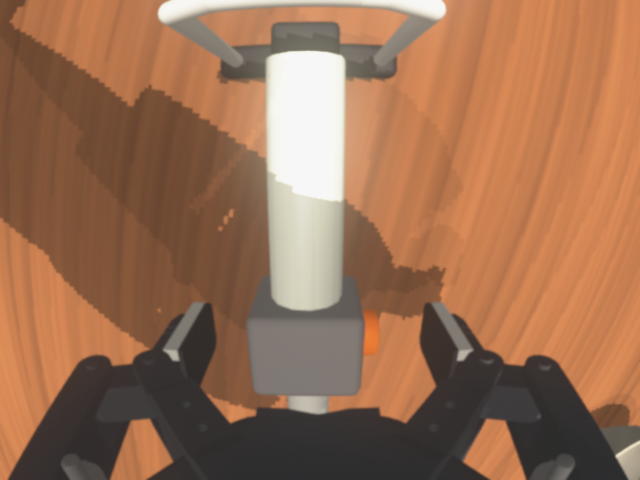

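```bash
python3 - <<'E'
from h import *
import pickle
c=pickle.load(open('w4.pkl','rb'));p=c['p']
T=np.array([498.2,-125.1,48.3]);zx=np.array([.971,.240,0]);ou=np.array([-.240,.971,0])
for n,u,z in [('button',(379.4,334.3),45),('collar topfrontL',(250,318),65),('topfrontR',(362,318),65),('topbackL',(253,393),65),('topbackR',(360,393),65),('tube',(305.8,194.1),45)]:
    d=onz(p,u,z)-T;print(n,'lat %.1f out %.1f'%(d@zx,d@ou))
E
```

```text
button lat 24.2 out -1.3
collar topfrontL lat -21.8 out 17.6
topfrontR lat 14.1 out 17.9
topbackL lat -23.5 out -14.6
topbackR lat 15.4 out -14.1
tube lat -4.1 out 53.8
```

```bash
python3 -m crank '[{"dp":[0,0,0],"roll":0,"gripper":200},{"dp":[0,0,0],"roll":0,"gripper":200},{"dp":[0,0,0],"roll":0,"gripper":200},{"dp":[0,0,0],"roll":0,"gripper":200},{"dp":[0,0,0],"roll":0,"gripper":200},{"dp":[0,0,0],"roll":0,"gripper":200},{"dp":[0,0,0],"roll":0,"gripper":200},{"dp":[0,0,0],"roll":0,"gripper":200}]' 30
python3 w.py w5; python3 -c "
from rig import ctrl;s=ctrl.sense();print(s['grip_width']*85,s['force'])"
```

```text
time_s: 5.27
eef_pos: [496.2, -125.1, 47.8]
ee_rot: [-0.556, 0.558, -0.436, 0.434]
force: [-13.8, -3.1, 12.5]
grip_width: 0.524
collar_mid [([313.1, 333.4], 0.86)]
tube_mid [([311.0, 194.1], 0.79)]
button_face [([376.5, 332.0], 0.79)]
stand [([313.9, 287.1], 0.92)]
5.5167 [ 496.2 -125.1   47.8] [[0.242, -0.004, 0.97], [-0.97, 0.0, 0.242], [-0.001, -1.0, -0.004]]
44.26081749317706 [-13.24837611  -1.82450036  13.04067739]
```

```bash
python3 -m crank '[{"dp":[0,0,-1],"roll":0,"gripper":200},{"dp":[0,0,-2],"roll":0,"gripper":200},{"dp":[0,0,-3],"roll":0,"gripper":200},{"dp":[0,0,-4],"roll":0,"gripper":200},{"dp":[0,0,-4],"roll":0,"gripper":200},{"dp":[0,0,-4],"roll":0,"gripper":200}]'
python3 -c "
from rig import ctrl;s=ctrl.sense();print(s['grip_width']*85,s['force'],s['eef_pos'])"
```

```text
time_s: 6.02
eef_pos: [494.6, -125.7, 47.8]
ee_rot: [0.558, -0.557, 0.435, -0.436]
force: [4.0, 4.6, 4.2]
grip_width: 0.513
43.60948176749582 [3.95133309 4.55673856 4.23202293] [ 494.61692912 -125.70174217   47.82635461]
```

```bash
python3 -m crank '[{"dp":[0,0,-1],"roll":0,"gripper":200},{"dp":[0,0,-2],"roll":0,"gripper":200},{"dp":[0,0,-2],"roll":0,"gripper":200},{"dp":[0,0,-2],"roll":0,"gripper":200}]'
python3 w.py w6; python3 -c "
from rig import ctrl;s=ctrl.sense();print(s['grip_width']*85,s['force'],s['eef_pos'])
import cv2;a=cv2.imread('pics/w6.png');b=cv2.imread('pics/w5.png')
f=lambda i:cv2.resize(i[260:420,190:450],(400,246));import numpy as np;cv2.imwrite('pics/c6.png',np.vstack([f(b),f(a)]))"
```

```text
time_s: 6.35
eef_pos: [492.8, -126.2, 47.8]
ee_rot: [0.558, -0.557, 0.435, -0.436]
force: [4.9, 4.7, 3.3]
grip_width: 0.516
collar_mid [([322.6, 336.0], 0.68)]
tube_mid [([322.8, 192.3], 0.97)]
button_face []
stand [([321.6, 286.1], 0.96)]
6.6 [ 492.8 -126.1   47.8] [[0.242, 0.002, 0.97], [-0.97, -0.0, 0.242], [0.001, -1.0, 0.002]]
43.708756035009 [4.82437071 3.61975637 3.83861049] [ 492.79162429 -126.12146637   47.81064397]
```

View pics/c6.png

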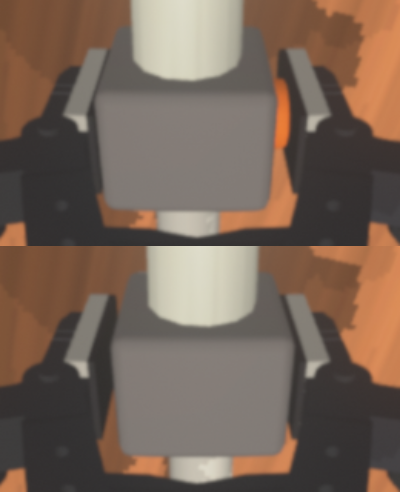

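```bash
python3 -m crank '[{"dp":[0,0,-1],"roll":0,"gripper":200},{"dp":[0,0,-2],"roll":0,"gripper":200},{"dp":[0,0,-2],"roll":0,"gripper":200},{"dp":[0,0,-2],"roll":0,"gripper":200}]'
python3 -c "
from rig import ctrl;s=ctrl.sense();print(s['grip_width']*85,s['force'],s['eef_pos'],s['tau'])"
```

```text
time_s: 6.93
eef_pos: [491.9, -126.4, 47.8]
ee_rot: [0.558, -0.556, 0.434, -0.437]
force: [12.7, 7.2, -0.3]
grip_width: 0.517
43.940100687476935 [12.73977081  7.19429215 -0.30130835] [ 491.87082353 -126.36834959   47.81269628] [ -5.32670438 -43.45506191 -14.79996353  -1.95435964   1.55914731
   0.05650412]
```

Force jumped to 14 N, so the button is flush. Next I slide out 14 mm while leaning.

```bash
python3 -m crank '[{"dp":[0,0,-1],"roll":0,"gripper":200},{"dp":[-2,0,-1],"roll":0,"gripper":200},{"dp":[-4,0,-1],"roll":0,"gripper":200},{"dp":[-6,0,-1],"roll":0,"gripper":200},{"dp":[-8,0,-1],"roll":0,"gripper":200},{"dp":[-10,0,-1],"roll":0,"gripper":200},{"dp":[-12,0,-1],"roll":0,"gripper":200},{"dp":[-14,0,-1],"roll":0,"gripper":200},{"dp":[-14,0,-1],"roll":0,"gripper":200}]'
python3 w.py w7; python3 -c "
from rig import ctrl;s=ctrl.sense();print(s['grip_width']*85,s['force'],s['eef_pos'])"
```

```text
time_s: 7.68
eef_pos: [488.6, -113.5, 47.8]
ee_rot: [0.558, -0.556, 0.433, -0.438]
force: [21.2, 6.4, -7.9]
grip_width: 0.513
collar_mid [([325.9, 335.3], 0.86)]
tube_mid [([323.7, 195.4], 0.89)]
button_face []
stand [([322.3, 310.5], 0.62)]
7.9333 [ 488.6 -113.5   47.8] [[0.241, 0.008, 0.971], [-0.971, -0.001, 0.241], [0.003, -1.0, 0.007]]
43.86547905728668 [21.38608511  6.54448223 -8.52961118] [ 488.62391646 -113.45191919   47.80593943]
```

View pics/w7.png

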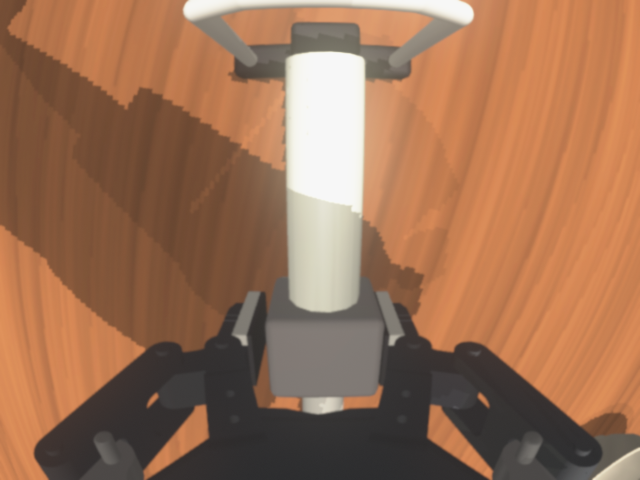

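The hand carried the collar out about 13 mm: the collar sits at the same place between the pads and the button is hidden (flush). I'll release and shift to the tube.

```bash
python3 -m crank '[{"dp":[0,0,3],"roll":0,"gripper":0},{"dp":[0,0,5],"roll":0,"gripper":0},{"dp":[0,0,5],"roll":0,"gripper":0},{"dp":[0,0,5],"roll":0,"gripper":0},{"dp":[0,0,5],"roll":0,"gripper":0},{"dp":[-15,0,5],"roll":0,"gripper":0},{"dp":[-30,0,5],"roll":0,"gripper":0},{"dp":[-45,0,5],"roll":0,"gripper":0},{"dp":[-45,0,5],"roll":0,"gripper":0},{"dp":[-45,0,5],"roll":0,"gripper":0}]'
python3 w.py w8; python3 - <<'E'
from h import *
p=cap('scene');save(p,'s8.png')
a=cv2.imread('pics/w8.png');b=cv2.imread('pics/s8.png')
cv2.imwrite('pics/c8.png',np.hstack([cv2.resize(a,(400,300)),cv2.resize(b[165:275,240:390],(400,300),interpolation=2)]))
print(ctrl.sense()['force'])
E
```

```text
time_s: 8.77
eef_pos: [479.2, -67.4, 47.4]
ee_rot: [-0.557, 0.558, -0.435, 0.435]
force: [0.3, -1.2, -0.1]
grip_width: 0.998
collar_mid [([319.6, 420.0], 0.64)]
tube_mid [([319.5, 316.2], 0.84)]
button_face [([319.0, 320.2], 0.23)]
stand [([317.6, 380.9], 0.74)]
9.0167 [479.6 -69.   47.3] [[0.241, 0.0, 0.971], [-0.971, -0.0, 0.241], [0.0, -1.0, 0.0]]
[ 0.39990146 -0.55373013  0.53726107]
```

View pics/c8.png

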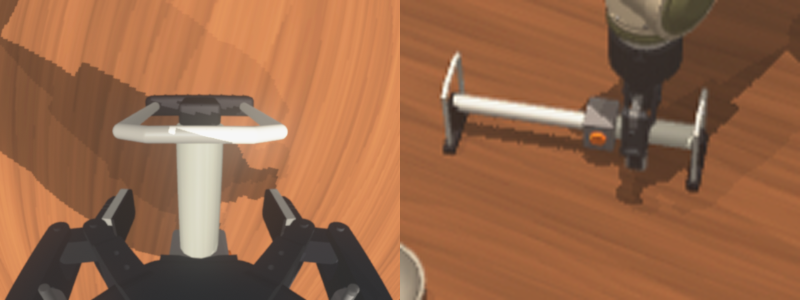

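The inner tube is visibly longer and the hand straddles the tube centrally. Now I grip the tube and pull.

```bash
python3 -m crank '[{"dp":[0,0,0],"roll":0,"gripper":230},{"dp":[0,0,0],"roll":0,"gripper":230},{"dp":[0,0,0],"roll":0,"gripper":230},{"dp":[0,0,0],"roll":0,"gripper":230},{"dp":[0,0,0],"roll":0,"gripper":230},{"dp":[0,0,0],"roll":0,"gripper":230},{"dp":[0,0,0],"roll":0,"gripper":230},{"dp":[0,0,0],"roll":0,"gripper":230}]' 30
python3 -m crank '[{"dp":[-2,0,0],"roll":0,"gripper":230},{"dp":[-4,0,0],"roll":0,"gripper":230},{"dp":[-6,0,0],"roll":0,"gripper":230},{"dp":[-8,0,0],"roll":0,"gripper":230},{"dp":[-10,0,0],"roll":0,"gripper":230},{"dp":[-12,0,0],"roll":0,"gripper":230},{"dp":[-12,0,0],"roll":0,"gripper":230}]'
python3 -m crank '[{"dp":[-1,0,0],"roll":0,"gripper":230},{"dp":[-2,0,0],"roll":0,"gripper":230},{"dp":[-3,0,0],"roll":0,"gripper":230},{"dp":[-4,0,0],"roll":0,"gripper":230},{"dp":[-4,0,0],"roll":0,"gripper":230}]'
```

```text
time_s: 9.73
eef_pos: [479.8, -68.6, 47.4]
ee_rot: [0.557, -0.557, 0.435, -0.436]
force: [1.8, 0.8, 0.1]
grip_width: 0.293
time_s: 10.32
eef_pos: [476.8, -56.4, 47.4]
ee_rot: [0.557, -0.557, 0.435, -0.435]
force: [4.9, 1.3, 0.9]
grip_width: 0.292
time_s: 10.73
eef_pos: [475.9, -52.8, 47.4]
ee_rot: [0.557, -0.557, 0.435, -0.436]
force: [4.8, 0.5, -0.1]
grip_width: 0.296
```

```bash
for i in 1; do
python3 -m crank '[{"dp":[-1,0,0],"roll":0,"gripper":230},{"dp":[-2,0,0],"roll":0,"gripper":230},{"dp":[-3,0,0],"roll":0,"gripper":230}]'
done
python3 w.py w9; python3 - <<'E'
from h import *
p=cap('scene');save(p,'s9.png')
a=cv2.imread('pics/w9.png');b=cv2.imread('pics/s9.png')
cv2.imwrite('pics/c9.png',np.hstack([cv2.resize(a,(400,300)),cv2.resize(b[165:275,240:390],(400,300),interpolation=2)]))
E
```

```text
time_s: 10.98
eef_pos: [475.3, -50.2, 47.4]
ee_rot: [0.557, -0.557, 0.435, -0.436]
force: [5.2, -2.9, 0.2]
grip_width: 0.294
collar_mid [([317.6, 420.3], 0.93)]
tube_mid [([319.7, 315.9], 0.95)]
button_face []
stand [([318.3, 402.4], 0.58)]
11.2333 [475.2 -50.   47.4] [[0.241, 0.001, 0.97], [-0.97, 0.0, 0.241], [-0.0, -1.0, 0.001]]
```

View pics/c9.png

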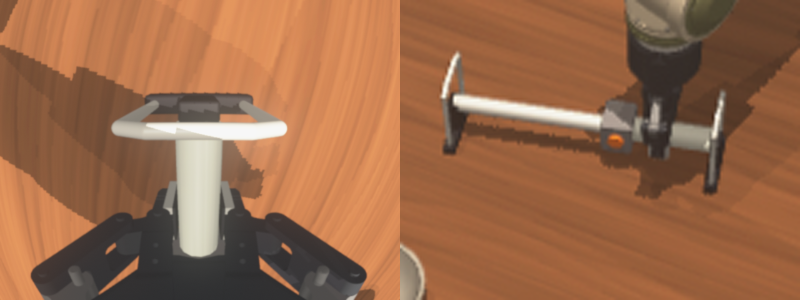

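The tube follows the hand; the sleeve is at about 32 mm. I continue in small steps, watching for the lock.

```bash
python3 -m crank '[{"dp":[-1,0,0],"roll":0,"gripper":230},{"dp":[-2,0,0],"roll":0,"gripper":230},{"dp":[-2,0,0],"roll":0,"gripper":230}]'
```

```text
time_s: 11.53
eef_pos: [474.7, -47.9, 47.4]
ee_rot: [0.557, -0.557, 0.435, -0.436]
force: [5.4, 2.3, 1.5]
grip_width: 0.297
```

```bash
python3 -m crank '[{"dp":[-1,0,0],"roll":0,"gripper":230},{"dp":[-2,0,0],"roll":0,"gripper":230},{"dp":[-2,0,0],"roll":0,"gripper":230}]'
```

```text
time_s: 11.78
eef_pos: [474.2, -45.9, 47.4]
ee_rot: [0.557, -0.557, 0.435, -0.436]
force: [5.1, 0.8, 1.0]
grip_width: 0.293
```

```bash
python3 -m crank '[{"dp":[-1,0,0],"roll":0,"gripper":230},{"dp":[-2,0,0],"roll":0,"gripper":230},{"dp":[-2,0,0],"roll":0,"gripper":230}]'
```

```text
time_s: 12.03
eef_pos: [473.8, -44.1, 47.4]
ee_rot: [0.557, -0.557, 0.435, -0.436]
force: [5.8, -0.1, 0.7]
grip_width: 0.296
```

```bash
python3 -m crank '[{"dp":[-1,0,0],"roll":0,"gripper":230},{"dp":[-2,0,0],"roll":0,"gripper":230},{"dp":[-2,0,0],"roll":0,"gripper":230}]'
```

```text
time_s: 12.28
eef_pos: [473.3, -42.3, 47.4]
ee_rot: [0.557, -0.557, 0.435, -0.436]
force: [4.4, -0.1, 0.7]
grip_width: 0.293
```

```bash
python3 -m crank '[{"dp":[-1,0,0],"roll":0,"gripper":230},{"dp":[-2,0,0],"roll":0,"gripper":230},{"dp":[-2,0,0],"roll":0,"gripper":230}]'
```

```text
time_s: 12.53
eef_pos: [473.1, -41.6, 47.5]
ee_rot: [-0.557, 0.557, -0.434, 0.436]
force: [4.9, -10.1, -1.7]
grip_width: 0.291
```

```bash
python3 w.py w10; python3 - <<'E'
from h import *
P={n:cap(n) for n in('scene','top')}
for l in ['button_face','collar_mid']:
    for n,p in P.items():
        print(l,n,[(np.round(q['centre'],1).tolist(),round(q['confidence'],2)) for q in models.spot_point(p,l)[:2]])
save(P['scene'],'s10.png');save(P['top'],'t10.png')
print(ctrl.sense()['force'])
E
```

```text
collar_mid [([318.4, 416.8], 0.68), ([318.4, 413.6], 0.25)]
tube_mid [([318.7, 313.3], 0.57)]
button_face []
stand [([317.9, 412.5], 0.72)]
12.7833 [473.2 -41.6  47.5] [[0.242, 0.002, 0.97], [-0.97, -0.002, 0.242], [0.002, -1.0, 0.001]]
button_face scene [([322.0, 220.7], 0.37)]
button_face top [([340.7, 307.9], 0.34)]
collar_mid scene [([322.7, 212.9], 0.67)]
collar_mid top [([345.1, 320.8], 0.44)]
[ 5.52265139 -8.47765885 -2.16565156]
```

The TCP stalled with −10 N axial at sleeve ≈ 40.5 mm, so it looks locked. A small further tug should confirm it.

```bash
python3 -m crank '[{"dp":[-1,0,0],"roll":0,"gripper":230},{"dp":[-1,0,0],"roll":0,"gripper":230},{"dp":[-1,0,0],"roll":0,"gripper":230}]'
python3 -m crank '[{"dp":[1,0,0],"roll":0,"gripper":230},{"dp":[2,0,0],"roll":0,"gripper":230},{"dp":[2,0,0],"roll":0,"gripper":0},{"dp":[2,0,0],"roll":0,"gripper":0},{"dp":[2,0,0],"roll":0,"gripper":0},{"dp":[2,0,0],"roll":0,"gripper":0},{"dp":[2,0,0],"roll":0,"gripper":0},{"dp":[2,0,0],"roll":0,"gripper":0}]'
python3 -m crank '[{"dp":[2,-20,0],"roll":0,"gripper":0},{"dp":[2,-50,0],"roll":0,"gripper":0},{"dp":[2,-80,0],"roll":0,"gripper":0},{"dp":[2,-110,0],"roll":0,"gripper":0},{"dp":[30,-130,0],"roll":0,"gripper":0},{"dp":[55,-130,0],"roll":0,"gripper":0},{"dp":[55,-130,0],"roll":0,"gripper":0},{"dp":[55,-130,0],"roll":0,"gripper":0}]'
python3 w.py w11; python3 - <<'E'
from h import *
import pickle
p=pickle.load(open('w11.pkl','rb'));q=p['p']
for l in('collar_mid','tube_mid'):
    if p[l]:
        X=onz(q,p[l][0]['centre'],45);print(l,X.round(1),'sleeve est',((X-np.array([495,-126,45]))@[-.24,.971,0]-55*(l=='tube_mid')).round(1))
a=cv2.imread('pics/w11.png');s=cap('scene');save(s,'s11.png');b=cv2.imread('pics/s11.png')
u,v=map(int,p['collar_mid'][0]['centre']);v=min(max(v,90),390);u=min(max(u,120),520)
cv2.imwrite('pics/c11.png',np.hstack([cv2.resize(a[v-90:v+90,u-120:u+120],(400,300),interpolation=2),cv2.resize(b[165:275,240:390],(400,300),interpolation=2)]))
E
```

```text
time_s: 13.33
eef_pos: [473.1, -41.2, 47.5]
ee_rot: [-0.557, 0.558, -0.434, 0.437]
force: [5.7, -14.9, -3.7]
grip_width: 0.293
time_s: 14.0
eef_pos: [472.6, -41.3, 47.2]
ee_rot: [-0.557, 0.557, -0.436, 0.435]
force: [-0.8, -0.1, -0.9]
grip_width: 0.999
time_s: 14.67
eef_pos: [485.9, -95.3, 177.1]
ee_rot: [0.557, -0.557, 0.436, -0.436]
force: [-1.1, 1.0, 0.1]
grip_width: 1.002
collar_mid [([320.4, 224.5], 0.91)]
tube_mid [([319.9, 144.7], 0.6)]
button_face [([357.0, 223.5], 0.76)]
stand [([319.3, 255.8], 0.67)]
14.9167 [485.8 -94.  177. ] [[0.243, -0.001, 0.97], [-0.97, 0.0, 0.243], [-0.001, -1.0, -0.001]]
collar_mid [485.9 -87.4  45. ] sleeve est 39.6
tube_mid [472.1 -33.4  45. ] sleeve est 40.5
```

View pics/c11.png

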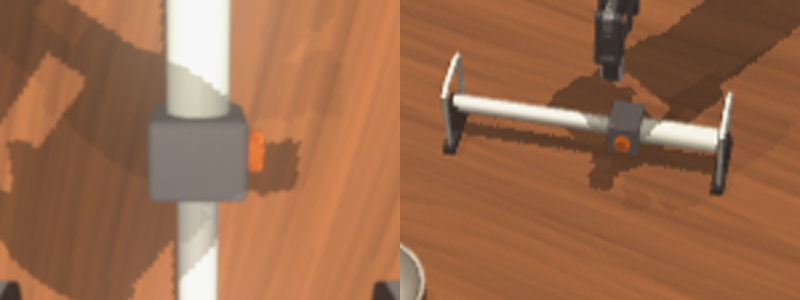

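The button stands about 17 px proud against a 97 px (40 mm) collar, so about 7 mm: fully out. The sleeve reads about 40 mm and the hand is clear.

```bash
python3 -c "
from rig import ctrl;print(ctrl.finish_job())"
```

```text
the job is handed in; nothing more can be done
None
```

The stand is locked one hole wider and the job is handed in, at about 15 s of the 45 s allowed. No verdict was reported.

**What I did:**
- **Press:** I squeezed the collar and leaned towards -x. The force jumped from 5.5 to about 14 N, which I took as flush. The tube was still in its starting hole.
- **First slide:** With the button held in, I slid the collar out about 13 mm and let go of it.
- **Pull to the hole:** I gripped the bare tube and pulled in small steps until it stalled. A further tug raised the resistance to about 15 N with almost no movement, well above the 2 to 5 N of free sliding. I then opened the gripper and lifted clear.

**Last checks:**
- **Button:** It stands about 7 mm proud in the wrist picture, which is fully out.
- **Sleeve:** It measures 39.6 mm from the collar and 40.5 mm from the tube, inside the 26 to 50 mm window.
- **Robot:** The force reading is near zero and the hand is about 130 mm above its working height.
- **Bystanders:** The arm never worked near them, but I did not measure them again at the end.

**What disagreed:**
- The networks' height for the collar middle came out at 34 to 38 mm instead of 45. The tube point, at 41.5 to 48 mm, fitted better, so I worked with 45.
- The opening read about 44 mm at flush, not 40, because only the button-side finger was touching.

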